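Zero the spring tester, then pull it to the mark and hold

TASK

Zero the spring tester with its slide still at rest: turn the black tare knob, with its dial, until the dial's thick black zero bar stands under the tip of the red needle. Then take the upright black grip and pull the spring-loaded slide out until its red index stands level with the green flag, not overstretching it well past the flag, and finish holding it there: the spring pulls it back, so keep your grip and do not let go at the end. Leave the flag and the other things on the bench where they are.

Things in the scene. Friction and masses are not known exactly. Their poses are not given: they have to be found in the camera images.
- tester: Spring tester screwed to the bench: aluminium base plate 160 x 370 x 12 mm, blue gauge housing (120 x 140 mm, top 60 mm high) at its +y end, guide rods along y, low blue end block at -y. Origin on the bench under the plate's middle, z up, turned up to 0.4 rad from the bench axes. The slide is pulled to the tester's -y; scale and green flag lie along its +x edge.
- tare (a joint): Angle (rad) of the tare knob and its white dial disc about the vertical dial axis: 0 = the dial's thick black zero bar lies under the red needle, positive counter-clockwise from above. Starts at 0.5 to 1.3, range -1.5 to 1.5, stays where left (friction 0.06 N m). The needle does not turn with the knob: at rest it points to the tester's +x, and pulling the slide swings it clockwise, 1 rad per 45 mm.
- tare_grip (a point): Point to grip on the tare knob, on the dial axis, 86 mm above the bench. The knob is a black bar 52 mm long, 12 mm thick, from 68 to 102 mm above the bench, on a hub 34 mm across, fixed on the dial disc; a white line marks its zero-bar end. Site x runs along the bar towards the zero bar, z up.
- zero_bar (a point): Thick black zero bar (14 x 5 mm) on the white dial disc, 64 mm above the bench, 42 mm from the dial axis; turns with the knob. The disc is 100 mm across, its axis at (0, 105) mm in the tester's frame.
- puller (a joint): How far in m the slide is pulled out (towards the tester's -y) from its rest stop: 0 at rest, stop at 0.10. A spring returns it: about 4.6 N at rest plus 0.13 N per mm, some 9 to 15 N at the flag.
- grip (a point): Point to grip on the slide's upright black blade: centre in plan, 85 mm above the bench. Blade 16 mm thick along the pull direction (tester's y), 60 mm wide along the tester's x, from 39 to 106 mm above the bench, on a steel carriage 76 x 44 mm, 40 mm high. At rest the gauge housing is 62 mm from the blade. Axes as the tester's.
- index (a point): Tip of the slide's thin red index, a 3 mm wide tongue that reaches out towards the tester's +x over the white scale, 34 mm above the bench; moves with the slide. Axes as the tester's.
- flag (a point): Top of the clamped green flag at the scale edge, 24 x 10 mm in plan (10 mm along the pull direction), 35 mm high; the point is mid-width at its inner edge. It marks the target, 40 to 75 mm from the index at rest. The slide is at the mark when the index has the same tester-y as this point. Axes as the tester's.
- contactor: Bystander: white and grey contactor, 75 x 45 x 77 mm, origin under its centre, loose.
- breaker: Bystander: white circuit breaker with blue toggle, 80 x 54 x 69 mm, origin under its centre, loose.
- relay: Bystander: clear relay on black socket, 70 x 38 x 61 mm, origin under its centre, loose.
- multimeter: Bystander: yellow multimeter lying flat, 150 x 78 x 42 mm, origin under its centre, loose.
- screwdriver: Bystander: screwdriver with red handle, 180 mm long, lying on the bench beside the tester's +x edge.
- weight: Bystander: brass test weight, 38 mm across, 45 mm high, on the bench beside the tester's -x edge, origin under its centre, loose.

How it is judged:
On the way:
1. with the slide at rest, the tare knob is turned to zero (value of joint tare between -0.1 and 0.1 rad and value of joint puller below 0.004 m), for 0.3 s.
At the end, for the whole second after the job is handed in: The knob still stands within 0.12 rad of zero; the fingers hold the slide (more than 5 N on it), still (under 10 mm/s), with its index within 5 mm of the middle of the green flag, that is within the flag's width (value of joint tare between -0.12 and 0.12 rad and y of index in the frame of flag between -0.005 and 0.005 m and velocity of joint puller between -0.01 and 0.01 m/s and contact force between the fingers and puller above 5 N); the arm keeps its last pose, push and grip.
It fails at once if the slide is overstretched, more than 15 mm past the green flag (y of index in the frame of flag below -0.015 m).
It fails at once if the green flag is shifted by more than 3 mm (distance of flag from where it was at the start of the episode above 0.003 m).
It fails at once if a bystander is moved by more than 30 mm (distance of any of contactor, breaker, relay, multimeter, screwdriver, weight from where it was at the start of the episode above 0.03 m).
It also fails if it takes over 48 s, if anything falls off the work surface, if the arm or the gripper's body presses on something with over 40 N, if the wrist force passes 120 N, or if a joint passes its speed limit or range.

ROBOT

A 6-joint arm with a two-finger parallel gripper is mounted at the origin on the work surface. World frame = base frame: x ahead of the robot, y to its left, z up, the work surface at z = 0. Lengths are in m, angles in rad, forces in N, time in s.
With the tool pointing down it reaches from about 0.25 to 0.725 m from the base axis. Payload 4 kg.
Tool frame: the origin (TCP) lies on the front face of the gripper's body, between the roots of the fingers; the fingertips stand 73 mm ahead of it and the grasp point (between the pads) lies 54 mm ahead of it; z points along the fingers, y is the line along which they close (so a half turn about z gives the same grasp; the last joint's range is limited). The gripper opens to 85 mm and grips with 20 to 120 N. Pads are 22 mm wide; open, the fingers measure 114 mm over their backs; the gripper's body (76 mm by 85 mm) begins 54 mm behind the grasp point. The pads swing forward as they close: fully open they stand 13 mm farther back than shut.
Start: joints at [-1.229, 0.241, 0.005, 1.335, 0, 1.571], TCP at [0.168, -0.471, 0.304] pointing down, gripper open.
Joint ranges: [-2.72, 2.72], [-1.05, 1.87], [-1.09, 1.28], [-1.99, 2.15], [-1.42, 1.44], [-3.14, 3.14]. Speed limits (rad/s): [2.79, 2.79, 3.14, 3.14, 3.14, 3.14].

INTERFACE

Orientations are given as a unit quaternion [x, y, z, w].
In Python, from workcell import bot gives the robot as it stands. The module is installed in compiled form; this text tells all that it offers.
- The arm moves only by the tool step_arm, never from a script. Its argument "rows" is a list of rows, each a list of 2 entries, a list of its own where there are three numbers: the shift along the tool's x, y, z in mm, then the turn about the tool's z in degrees. A call has 1 to 12 rows; each row is the pose to reach, as a shift and turn from the pose commanded when the call began, along the tool's axes at that moment; what a row does not reach only later rows make up. A row lasts 1/8 s, in which the tool goes at most 62.5 mm and 10.7 degrees, less where a joint would pass 70% of its speed; a pose out of reach is approached as far as the arm can. A call with a gripper value outside its range is refused whole. "claw" is the gripper's target within -1 to 1 (shut at 1, half-way at 0, fully open at -1), set as the call begins (left out, the last holds). The fingers move at their own pace and stop on an object; the grip force is fixed at half the most. Time passes only in rows, so rows that repeat a pose let the fingers close. It gives the time, the measured TCP pose, the force, the opening and the grip force at its end, in the units of the state.
- bot.get_obs(): the state, without advancing time (a new reading comes with each control period).
- bot.camera(name): name is "scene" or "top" or "wrist"; returns (picture, depth): 480x640x3 uint8, red, green, blue; 480x640 float32, m along the optical axis (not along the pixel's ray), 0 where there is no reading.
- bot.camera_params(name): a dict with "fx", "fy", "cx", "cy" (pixels), "D" ([k1, k2, p1, p2, k3] as OpenCV has them; the pictures are not rectified), "pose" (4x4, takes a point from camera to world coordinates). Camera axes: x right, y up, looking along -z (the intrinsics and any distortion apply to the point x, -y, -z); pixel columns grow to the right and rows downward; lengths in m; the calibration is good to about 2 mm. A picture is of the moment at which its call begins: read the wrist's pose just before it. camera_params takes no time and is no camera call; for the wrist camera it gives the pose at the moment of the call.
- bot.job_done(): hands the job in; it is judged then, once.
Trained networks look in the newest picture that a camera, given by its name, has taken for a name from the list of things; names that differ only in an ending like _2 or _b are one class to them, and where a whole thing is asked for, a point or a joint stands for the part that bears it (a point fixed in the world has none). Each returns a list of dicts, best first, with "score" (0 to 1); they miss things now and then, are a little off and sometimes report something else, mostly with a low value. They report only what shows in the picture. A call takes as long as a camera call.
- bot.trace(target, camera): "pixels" (480x640 bool, what is visible of it) and "uv" ([column, row] in pixels, amid what is visible of it).
The state is a dict: "clock": time; "joint_pos": joint angles; "joint_vel": joint speeds; "tau": joint torques, N m; "eef_pos": TCP position; "tool_rot": TCP orientation; "ft_force": force on the tool from outside, world axes, zero at the start; "ft_torque": the same for the moment, N m; "grip_width": finger opening in m; "grasp_force": force on a finger pad.
Only numpy, scipy, OpenCV 4.12 (cv2) and the standard library are available. Lean on these libraries where they do the work, as an engineer would, in place of code of your own. Each camera call takes 0.05 s, during which the arm holds its last target. There are 200 camera calls.

## Working session

There is one attempt and no reset: what is moved stays moved. The work goes in short steps, Python scripts to look and compute and a tool call to move; the robot and the scene stay as the last step left them, time stands still between calls to the robot, and variables do not carry over. Pictures are saved under pics/ and viewed, at most 10 in all, crops included, and the job is handed in when it is done.

Besides the shell and the picture viewer there is one more tool, called after "Request:" as name(argument=value, ...) on one line, values as JSON. step_arm: Moves the arm, as the interface text tells. Its arguments: {"type":"object","properties":{"rows":{"type":"array"},"claw":{"type":"number"}},"required":["rows"]}

```bash
mkdir -p pics; cat > h.py <<'E'
import numpy as np, cv2
from workcell import bot
def snap(c,fn=None):
    p=bot.camera_params(c); im,d=bot.camera(c)
    if fn: cv2.imwrite('pics/'+fn,im[:,:,::-1])
    return im,d,p
def ray(p,uv):
    K=np.array([[p['fx'],0,p['cx']],[0,p['fy'],p['cy']],[0,0,1]]);
    q=cv2.undistortPoints(np.array(uv,float).reshape(-1,1,2),K,np.array(p['D'])).reshape(-1,2)
    T=np.array(p['pose']); r=np.c_[q[:,0],-q[:,1],-np.ones(len(q))]@T[:3,:3].T
    return T[:3,3],r
def atz(p,uv,z):
    o,r=ray(p,uv); return o+r*((z-o[2])/r[:,2])[:,None]
def proj(p,X):
    T=np.array(p['pose']); K=np.array([[p['fx'],0,p['cx']],[0,p['fy'],p['cy']],[0,0,1]])
    c=(np.array(X).reshape(-1,3)-T[:3,3])@T[:3,:3]; c=c*[1,-1,-1]
    return cv2.projectPoints(c,np.zeros(3),np.zeros(3),K,np.array(p['D']))[0].reshape(-1,2)
E
python3 - <<'E'
from h import *
Z=dict(tare_grip=.1,zero_bar=.064,grip=.106,index=.034,flag=.035,contactor=.07,breaker=.07,relay=.06,multimeter=.04,screwdriver=.02,weight=.045,tester=.02)
im,d,p=snap('top','top.png')
for t,z in Z.items():
    for r in bot.trace(t,'top')[:1]:
        print(t,round(r['score'],2),np.round(r['uv']),r['pixels'].sum(),np.round(atz(p,r['uv'],z)[0],4))
print(bot.get_obs())
E
```

```text
tare_grip 0.9 [299. 240.] 1445 [0.5662 0.0212 0.1   ]
zero_bar 0.66 [302. 241.] 1377 [0.5664 0.016  0.064 ]
grip 0.9 [361. 242.] 635 [ 0.5576 -0.1184  0.106 ]
index 0.68 [361. 238.] 693 [ 0.5748 -0.1265  0.034 ]
flag 0.43 [384. 209.] 70 [ 0.6432 -0.1846  0.035 ]
contactor 0.65 [478. 287.] 862 [ 0.4514 -0.3895  0.07  ]
relay 0.84 [149. 280.] 524 [0.4825 0.3705 0.06  ]
multimeter 0.75 [485. 232.] 2076 [ 0.5832 -0.4249  0.04  ]
screwdriver 0.56 [346. 192.] 524 [ 0.6891 -0.094   0.02  ]
weight 0.69 [325. 289.] 198 [ 0.4547 -0.0366  0.045 ]
tester 0.97 [347. 240.] 9941 [ 0.5707 -0.094   0.02  ]
{'clock': 0.65, 'joint_pos': array([-1.22897155e+00,  2.40566857e-01,  4.99955469e-03,  1.33517352e+00,
       -9.62243021e-06,  1.57079068e+00]), 'joint_vel': array([-0.00030454,  0.00045057, -0.00112225,  0.00057573,  0.0007134 ,
       -0.0006047 ]), 'tau': array([ 5.76179500e-04, -3.72030044e+01,  2.52610302e+01,  1.14794082e-03,
        5.42214627e-05, -6.68655318e-07]), 'eef_pos': array([ 0.16760343, -0.47107892,  0.30392287]), 'tool_rot': array([ 9.85429516e-01,  1.70084295e-01, -2.10128527e-08,  2.81664167e-05]), 'ft_force': array([ 0.64074568,  0.03326531, -0.96458657]), 'ft_torque': array([ 0.00542694, -0.05417706, -0.0037992 ]), 'grasp_force': 0.0, 'grip_width': 0.08573126670184521}
```

View pics/top.png

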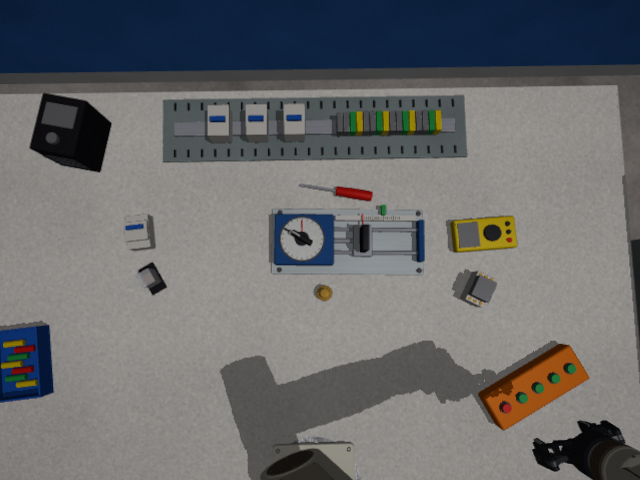

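Request:
step_arm(rows=[[[48,-30,0],-9],[[96,-60,0],-18],[[144,-90,0],-27],[[192,-120,0],-36],[[240,-150,0],-45],[[288,-180,0],-54],[[336,-210,0],-64],[[384,-240,0],-74],[[432,-270,0],-84],[[470,-292,0],-94],[[500,-312,0],-104],[[510,-318,0],-110]])

```text
clock: 2.15
eef_pos: [0.5426, 0.0015, 0.3035]
tool_rot: [0.423, 0.906, 0.0, -0.0]
ft_force: [0.7, -0.2, 0.5]
grip_width: 0.0854
grasp_force: 0.0
```

Request:
step_arm(rows=[[[0,0,0],-10],[[0,0,0],-20],[[0,0,0],-30],[[0,0,0],-40],[[0,0,0],-50],[[0,0,0],-60],[[0,0,0],-70],[[0,0,0],-80],[[0,0,0],-90],[[0,0,0],-100],[[0,0,0],-110],[[0,0,0],-110]])

```text
clock: 3.65
eef_pos: [0.5415, -0.0005, 0.3039]
tool_rot: [-0.496, 0.868, 0.0, -0.0]
ft_force: [0.4, 0.0, 0.3]
grip_width: 0.0855
grasp_force: 0.0
```

```bash
python3 - <<'E'
from h import *
o=bot.get_obs();print(o['clock'],o['eef_pos'],o['tool_rot'],o['joint_pos'])
im,d,p=snap('wrist','w1.png')
for t,z in dict(tare_grip=.102,zero_bar=.064,grip=.106,index=.034,flag=.035).items():
    for r in bot.trace(t,'wrist')[:1]:
        m=cv2.findNonZero(r['pixels'].astype(np.uint8)); q=atz(p,m.reshape(-1,2),z)[:,:2]
        print(t,round(r['score'],2),np.round(r['uv']),np.round(atz(p,r['uv'],z)[0],4),cv2.minAreaRect((q*1000).astype(np.float32)))
E
```

```text
3.65 [ 5.41505780e-01 -5.31586748e-04  3.03906081e-01] [-4.95940860e-01  8.68356300e-01  1.88565235e-05 -5.18369932e-07] [-9.95418628e-04  3.23366638e-01  1.17371361e-01  1.36482069e+00
  3.22146704e-05 -1.03883140e+00]
tare_grip 0.66 [292. 248.] [0.5663 0.0037 0.102 ] ((565.5570678710938, 6.127819061279297), (87.62870025634766, 87.0439682006836), 60.93449783325195)
zero_bar 0.86 [298. 248.] [0.571  0.0149 0.064 ] ((573.6609497070312, 15.907814025878906), (99.5704116821289, 98.45414733886719), 28.749858856201172)
grip 0.74 [212. 101.] [ 0.5578 -0.1123  0.106 ] ((558.7048950195312, -112.274169921875), (71.70183563232422, 86.8704605102539), 40.35722351074219)
flag 0.65 [108.  89.] [ 0.6428 -0.1803  0.035 ] ((642.6074829101562, -178.6950225830078), (16.753925323486328, 29.081544876098633), 89.48859405517578)
```

View pics/w1.png

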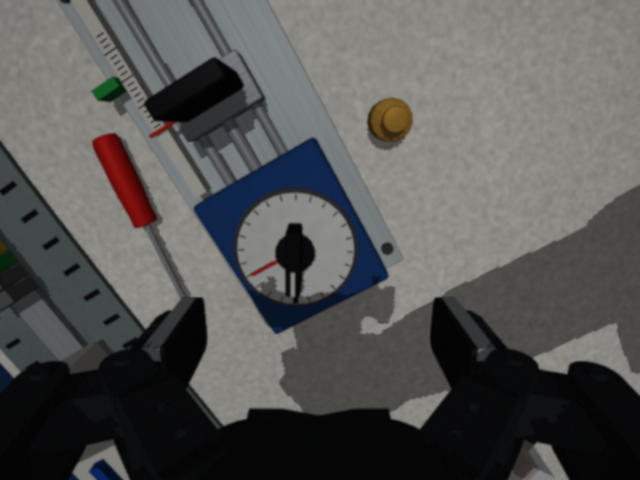

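```bash
python3 - <<'E'
from h import *
o=bot.get_obs()
im,d,p=snap('wrist')
r=bot.trace('zero_bar','wrist')[0]
m=r['pixels'].astype(np.uint8); c=atz(p,cv2.findNonZero(m).reshape(-1,2),.064)[:,:2]
print('disc',cv2.minEnclosingCircle((c*1000).astype(np.float32)))
q=atz(p,[(195,208),(315,140),(387,275),(277,332)],.06)[:,:2]
ang=lambda v:np.degrees(np.arctan2(v[1],v[0]))
print('house ctr',q.mean(0),[ang(q[i]-q[j]) for i,j in((0,3),(1,2),(0,1),(3,2))])
hsv=cv2.cvtColor(im,cv2.COLOR_RGB2HSV)
blue=cv2.inRange(hsv,(105,150,40),(125,255,255)); blue[340:]=0; blue[:,:190]=0
cs=max(cv2.findContours(blue,0,2)[0],key=cv2.contourArea); b=atz(p,cs.reshape(-1,2),.06)[:,:2]
print('blue',cv2.minAreaRect((b*1000).astype(np.float32)))
print('zero',atz(p,[(296,297)],.064),'barends',atz(p,[(294,225),(294,270)],.102))
ne=cv2.inRange(im[:,:,0].astype(int)-im[:,:,1],60,255)*(m>0); ys,xs=np.nonzero(ne); nn=atz(p,np.c_[xs,ys],.066)[:,:2]; print('needle',len(xs),nn.mean(0),xs.min(),xs.max())
v=np.linalg.svd(nn-nn.mean(0))[2][0];print(ang(v))
z=cv2.resize(im[180:350,180:400],None,fx=3.5,fy=3.5,interpolation=2);cv2.imwrite('pics/z1.png',z[:,:,::-1])
E
```

```text
disc ((573.9004516601562, 16.15599250793457), 50.70954895019531)
house ctr [0.57222663 0.01054737] [np.float64(-91.16325078601676), np.float64(-91.77774398221554), np.float64(-1.7651155217999113), np.float64(-0.6829671329305177)]
blue ((572.7828979492188, 9.787872314453125), (136.42002868652344, 116.66358184814453), 88.53701782226562)
zero [[0.59611021 0.05360132 0.064     ]] barends [[ 0.55613289 -0.01062531  0.102     ]
 [ 0.57460335  0.01954808  0.102     ]]
needle 10 [0.60376483 0.015866  ] 252 272
-0.6101051588743114
```

View pics/z1.png

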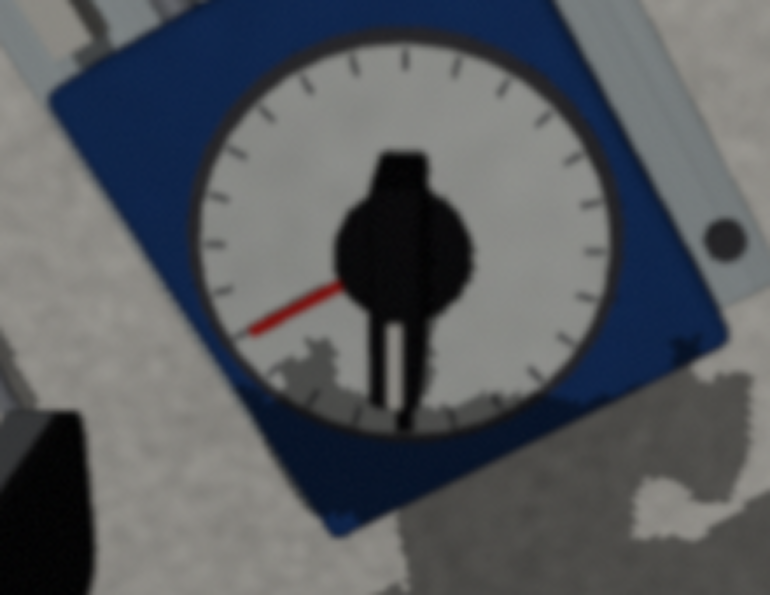

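Request:
step_arm(rows=[[[-15,-10,40],0],[[-30,-19,90],0],[[-30,-19,130],0],[[-30,-19,150],0],[[-30,-19,160],0],[[-30,-19,160],0]])

```text
clock: 4.8
eef_pos: [0.573, 0.0157, 0.1437]
tool_rot: [-0.497, 0.868, 0.0, -0.0]
ft_force: [0.4, 0.1, 0.3]
grip_width: 0.0853
grasp_force: 0.0
```

Request:
step_arm(rows=[[[0,0,0],0],[[0,0,0],0],[[0,0,0],0],[[0,0,0],0],[[0,0,0],0],[[0,0,0],0]], claw=1)

```text
clock: 5.55
eef_pos: [0.5739, 0.0158, 0.1456]
tool_rot: [-0.497, 0.868, -0.001, 0.001]
ft_force: [-1.8, 1.6, 6.6]
grip_width: 0.0111
grasp_force: 61.8
```

Request:
step_arm(rows=[[[0,0,-1],8],[[0,0,-1],16],[[0,0,-1],24],[[0,0,-1],32],[[0,0,-1],40],[[0,0,-1],48],[[0,0,-1],54],[[0,0,-1],59],[[0,0,-1],60.5],[[0,0,-1],60.5],[[0,0,-1],60.5]])

```text
clock: 6.92
eef_pos: [0.5734, 0.0166, 0.1456]
tool_rot: [0.007, 1.0, 0.001, 0.001]
ft_force: [-0.8, 5.3, 5.1]
grip_width: 0.0113
grasp_force: 61.4
```

```bash
python3 - <<'E'
from h import *
im,d,p=snap('wrist'); cv2.imwrite('pics/w2.png',im[:,:,::-1])
E
```

```text
(no output)
```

View pics/w2.png

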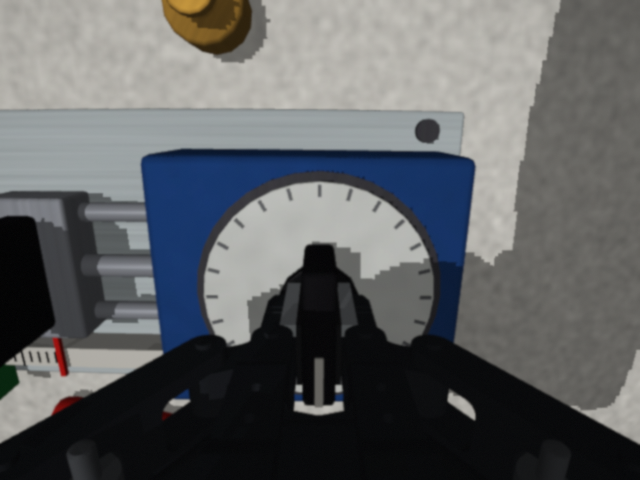

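Request:
step_arm(rows=[[[0,0,0],0],[[0,0,0],0],[[0,0,0],0],[[0,0,-40],0],[[0,0,-90],0],[[0,0,-130],0],[[0,0,-140],0],[[0,0,-140],0]], claw=-1)

```text
clock: 7.98
eef_pos: [0.5732, 0.0155, 0.2849]
tool_rot: [0.008, 1.0, -0.0, 0.0]
ft_force: [0.3, 0.5, 0.3]
grip_width: 0.0852
grasp_force: 0.0
```

```bash
python3 - <<'E'
from h import *
o=bot.get_obs();print(o['eef_pos'],o['tool_rot'])
im,d,p=snap('wrist','w3.png')
for t,z in dict(grip=.106,index=.034,flag=.035).items():
    for r in bot.trace(t,'wrist')[:1]:
        q=atz(p,cv2.findNonZero(r['pixels'].astype(np.uint8)).reshape(-1,2),z)[:,:2]
        print(t,round(r['score'],2),np.round(r['uv']),np.round(atz(p,r['uv'],z)[0],4),q.min(0),q.max(0))
E
```

```text
[0.5731568  0.01550228 0.28488734] [ 8.09746464e-03  9.99967163e-01 -1.16504045e-04  2.99881652e-04]
grip 0.9 [146. 216.] [ 0.5582 -0.1015  0.106 ] [ 0.52428675 -0.13635339] [ 0.60712398 -0.04637897]
index 0.62 [144. 216.] [ 0.5738 -0.1373  0.034 ] [ 0.53048241 -0.17990056] [ 0.63634058 -0.06439413]
flag 0.56 [112. 288.] [ 0.6409 -0.1768  0.035 ] [ 0.62950959 -0.18667488] [ 0.6555519  -0.16554596]
```

View pics/w3.png

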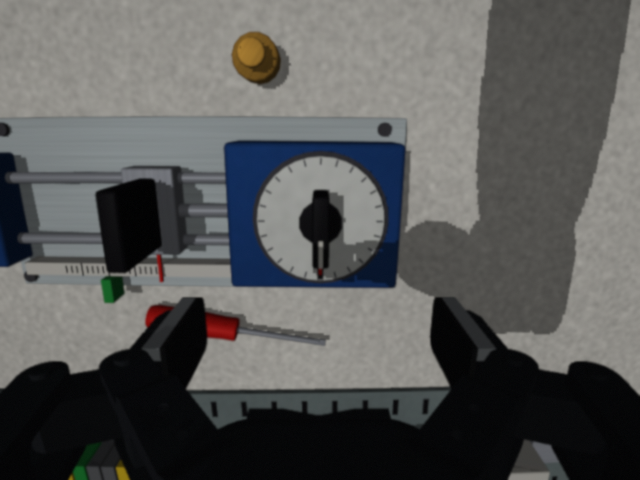

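```bash
python3 - <<'E'
from h import *
im,d,p=snap('wrist')
a=cv2.resize(im[180:300,260:390],None,fx=3.8,fy=3.8,interpolation=2); b=cv2.resize(im[180:310,60:200],None,fx=2.2,fy=2.2,interpolation=2)
H=max(len(a),len(b)); z=np.zeros((H,a.shape[1]+b.shape[1],3),np.uint8); z[:len(a),:a.shape[1]]=a; z[:len(b),a.shape[1]:]=b
cv2.imwrite('pics/z2.png',z[:,:,::-1]); print(z.shape)
s=im.astype(int); red=(s[:,:,0]-s[:,:,1]>60)&(s[:,:,0]-s[:,:,2]>60); red[310:]=0
n,l,st,ce=cv2.connectedComponentsWithStats(red.astype(np.uint8))
for i in range(1,n):
    if st[i,4]>3: print(st[i],ce[i],atz(p,ce[i],.034),atz(p,ce[i],.066))
g=(s[:,:,1]-s[:,:,0]>40)&(s[:,:,1]-s[:,:,2]>20); g[:, :60]=0;g[320:]=0
ys,xs=np.nonzero(g); print('green',xs.min(),xs.max(),ys.min(),ys.max())
E
```

```text
(456, 802, 3)
[156 258   6  27  90] [158.61111111 270.77777778] [[ 0.62248565 -0.12978104  0.034     ]] [[ 0.61042227 -0.11515972  0.066     ]]
green 100 112 282 305
```

View pics/z2.png

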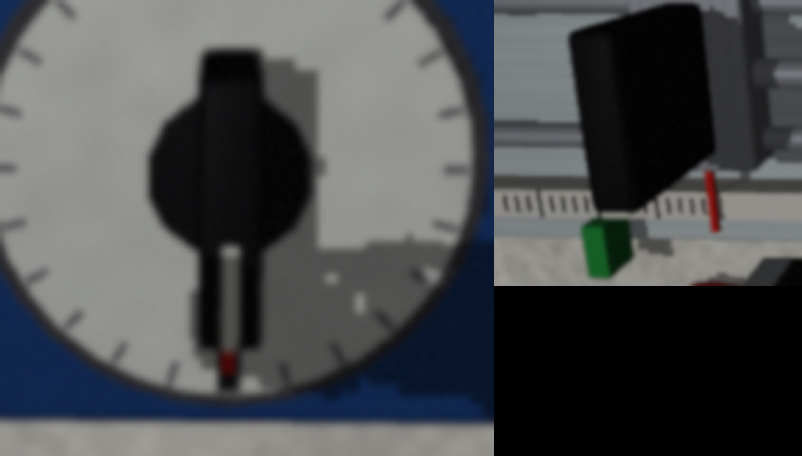

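```bash
python3 - <<'E'
from h import *
p=bot.camera_params('wrist')
f=atz(p,[(105.5,282),(99,293),(112,293)],.035); i=atz(p,[(159.5,284),(157.5,258.5)],.034)
print(f,i)
a=np.radians(-1.3); u=np.array([-np.sin(a),np.cos(a)]); print('pull',(i[0,:2]-f[0,:2])@u, 'width',(f[2]-f[1])[:2]@u)
# blade top z .106: corners in image
q=atz(p,[(97,190),(155,179),(109,272),(159,240)],.106);print(q)
E
```

```text
[[ 0.63276874 -0.18028124  0.035     ]
 [ 0.64361464 -0.18838687  0.035     ]
 [ 0.64370448 -0.17604378  0.035     ]] [[ 0.63563539 -0.13075857  0.034     ]
 [ 0.6111021  -0.12930391  0.034     ]]
pull 0.0495749538188463 width 0.01234194873805152
[[ 0.53819228 -0.13116582  0.106     ]
 [ 0.53181709 -0.0910834   0.106     ]
 [ 0.59612898 -0.13262414  0.106     ]
 [ 0.57327508 -0.09372297  0.106     ]]
```

Request:
step_arm(rows=[[[0,-40,0],0],[[1,-90,0],0],[[1,-130,10],0],[[1,-140,50],0],[[1,-140,90],0],[[1,-140,125],0],[[1,-140,143],0.4],[[1,-140,143],0.4]])

```text
clock: 9.22
eef_pos: [0.5681, -0.1239, 0.1392]
tool_rot: [0.011, 1.0, 0.001, -0.003]
ft_force: [-0.1, -0.2, 1.1]
grip_width: 0.0859
grasp_force: 0.0
```

Request:
step_arm(rows=[[[0,0,0],0],[[0,0,0],0],[[0,0,0],0],[[0,0,0],0],[[0,0,0],0],[[0,0,0],0]], claw=1)

```text
clock: 9.98
eef_pos: [0.5702, -0.1276, 0.1431]
tool_rot: [0.013, 1.0, -0.003, 0.001]
ft_force: [-0.1, -9.9, 1.7]
grip_width: 0.0153
grasp_force: 59.7
```

Request:
step_arm(rows=[[[0,-8,0],0],[[0,-16,0],0],[[0,-24,0],0],[[0,-32,0],0],[[0,-40,0],0],[[0,-40,0],0],[[0,-40,0],0]])

```text
clock: 10.85
eef_pos: [0.5693, -0.1621, 0.1431]
tool_rot: [0.011, 1.0, 0.002, 0.001]
ft_force: [-1.4, 9.0, 6.5]
grip_width: 0.0154
grasp_force: 60.6
```

```bash
cat > m.py <<'E'
from h import *
import sys
o=bot.get_obs();print(o['clock'],o['eef_pos'],o['ft_force'],o['grasp_force'])
im,d,p=snap('wrist',sys.argv[1])
s=im.astype(int); 
for nm,mk in (('red',(s[:,:,0]-s[:,:,1]>60)&(s[:,:,0]-s[:,:,2]>60)),('green',(s[:,:,1]-s[:,:,0]>25)&(s[:,:,1]-s[:,:,2]>15))):
    n,l,st,ce=cv2.connectedComponentsWithStats(mk.astype(np.uint8))
    for i in range(1,n):
        if st[i,4]>15: print(nm,st[i],ce[i],atz(p,ce[i],.0345))
E
python3 m.py w4.png
```

```text
10.85 [ 0.56929526 -0.16213934  0.14306479] [-1.36452093  8.99604832  6.45715039] 60.550469756126404
green [287 384   9  27 223] [290.95964126 397.56502242] [[ 0.64402206 -0.17938476  0.0345    ]]
```

View pics/w4.png

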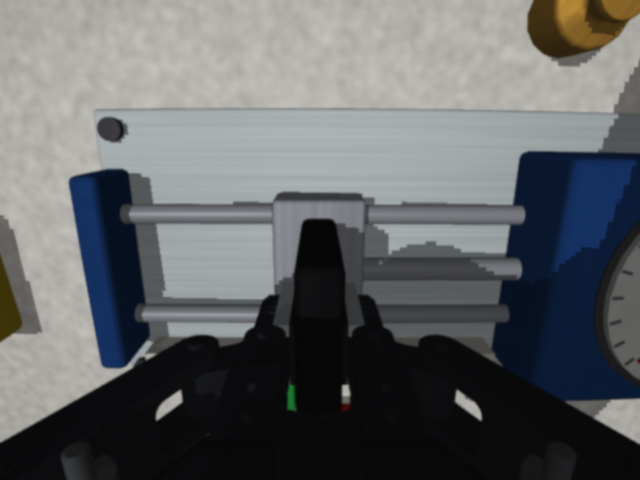

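```bash
cat > m2.py <<'E'
from h import *
import sys
o=bot.get_obs();print(o['clock'],o['eef_pos'],o['ft_force'],o['grasp_force'])
for c in ('wrist','scene','top'):
    im,d,p=snap(c)
    fu=proj(p,[[.6428,-.180,.035]])[0]; x0,y0=(fu-[55,45]).astype(int)
    s=im.astype(int)
    for nm,mk in (('red',(s[:,:,0]-s[:,:,1]>30)&(s[:,:,0]-s[:,:,2]>30)),('green',(s[:,:,1]-s[:,:,0]>25)&(s[:,:,1]-s[:,:,2]>15))):
        n,l,st,ce=cv2.connectedComponentsWithStats(mk.astype(np.uint8))
        for i in range(1,n):
            if st[i,4]>3 and np.abs(ce[i]-fu).max()<90: print(c,nm,st[i],ce[i],atz(p,ce[i],.0345)[0].round(4))
    cv2.imwrite('pics/c_%s.png'%c,cv2.resize(im[max(y0,0):y0+90,max(x0,0):x0+110],(440,360),interpolation=2)[:,:,::-1])
ims=[cv2.imread('pics/c_%s.png'%c) for c in('scene','top')]
cv2.imwrite('pics/'+sys.argv[1],cv2.resize(np.hstack(ims),(800,327)))
E
python3 m2.py z3.png
```

```text
10.9 [ 0.56930291 -0.16210363  0.14309073] [-1.53828839  8.1491242   6.82938046] 60.55849850177765
wrist red [342 404   8   7  48] [345.20833333 406.89583333] [ 0.6511 -0.1489  0.0345]
wrist green [287 384   9  27 216] [290.85648148 397.55555556] [ 0.644  -0.1794  0.0345]
scene red [290 210   6   4  15] [292.46666667 211.73333333] [ 0.4396 -0.0357  0.0345]
scene red [287 216   8   7  33] [289.78787879 219.57575758] [ 0.4676 -0.0434  0.0345]
scene red [307 247   4   4   4] [308.5 248.5] [ 0.568  -0.0064  0.0345]
scene red [235 268   3  10  26] [235.92307692 272.26923077] [ 0.6256 -0.1647  0.0345]
scene red [238 294  45  15 528] [259.98295455 301.5625    ] [ 0.7088 -0.1139  0.0345]
scene green [224 277   6  15  70] [226.64285714 283.22857143] [ 0.6547 -0.1828  0.0345]
top red [336 186  37  15 362] [353.92541436 193.19337017] [ 0.6839 -0.1123  0.0345]
top red [375 214   2   5   8] [375.625 216.   ] [ 0.627  -0.1632  0.0345]
top red [307 225   8   9  13] [309.92307692 229.46153846] [ 0.5973 -0.0039  0.0345]
top red [321 289  10  11  67] [325.3880597  293.80597015] [ 0.4427 -0.0376  0.0345]
top red [469 297   2   2   4] [469.5 297.5] [ 0.427  -0.3803  0.0345]
top green [350 111   6  24 141] [352.44680851 122.27659574] [ 0.861  -0.1137  0.0345]
top green [376 111   7  24 151] [378.69536424 122.39735099] [ 0.8596 -0.1784  0.0345]
top green [401 110   8  25 157] [404.94904459 121.57961783] [ 0.8607 -0.2432  0.0345]
top green [427 110   8  24 149] [431.15436242 121.10067114] [ 0.8608 -0.308   0.0345]
top green [381 204   3   7  13] [381.61538462 206.84615385] [ 0.6491 -0.1784  0.0345]
```

View pics/z3.png

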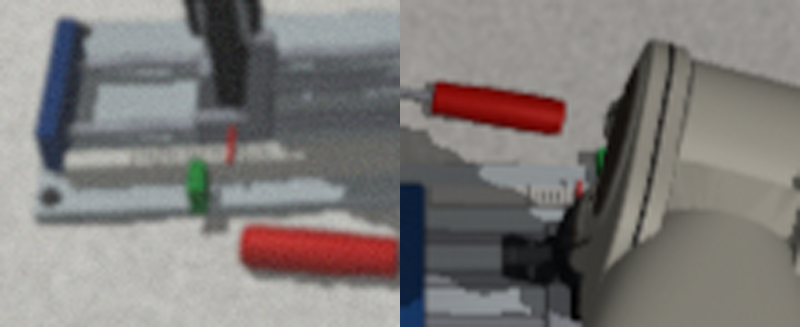

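Request:
step_arm(rows=[[[0,-6,0],0],[[0,-12,0],0],[[0,-14,0],0],[[0,-14,0],0],[[0,-14,0],0],[[0,-14,0],0]])

```text
clock: 11.8
eef_pos: [0.5689, -0.1755, 0.1431]
tool_rot: [0.01, 1.0, 0.002, 0.001]
ft_force: [-0.8, 10.8, 7.1]
grip_width: 0.0156
grasp_force: 60.6
```

```bash
python3 m2.py x.png | grep -v top; python3 - <<'E'
from h import *
im,d,p=snap('scene')
f=np.array([.633,-.1803]);u=np.array([.0227,.9997]);v=np.array([.9997,-.0227])
# project line through flag mid and flag top outline
x0,y0,k=195,250,9
z=cv2.resize(im[y0:y0+60,x0:x0+80],None,fx=k,fy=k,interpolation=2)
P=lambda a,b,h:tuple(int(t) for t in ((proj(p,[[*(f+a*v+b*u),h]])[0]-[x0,y0]+.5)*k))
for a,b in ((0,-.005),(0,.005),(.024,-.005),(.024,.005)): cv2.circle(z,P(a,b,.035),2,(255,255,0),-1)
cv2.line(z,P(-.03,0,.034),P(0,0,.034),(255,0,255),1)
cv2.imwrite('pics/z4.png',z[:,:,::-1])
E
```

```text
11.8 [ 0.56894569 -0.17545007  0.14308924] [-0.80970684 10.84452403  7.07682996] 60.5683958530426
scene red [290 211   6   3  12] [292.33333333 211.91666667] [ 0.4402 -0.036   0.0345]
scene red [287 216   8   7  31] [289.77419355 219.61290323] [ 0.4677 -0.0435  0.0345]
scene red [229 268   3   9  22] [229.86363636 271.72727273] [ 0.6229 -0.1776  0.0345]
scene red [239 294  44  15 532] [260.21616541 301.47744361] [ 0.7086 -0.1134  0.0345]
scene green [224 277   6  15  70] [226.6 283.2] [ 0.6546 -0.1829  0.0345]
```

View pics/z4.png

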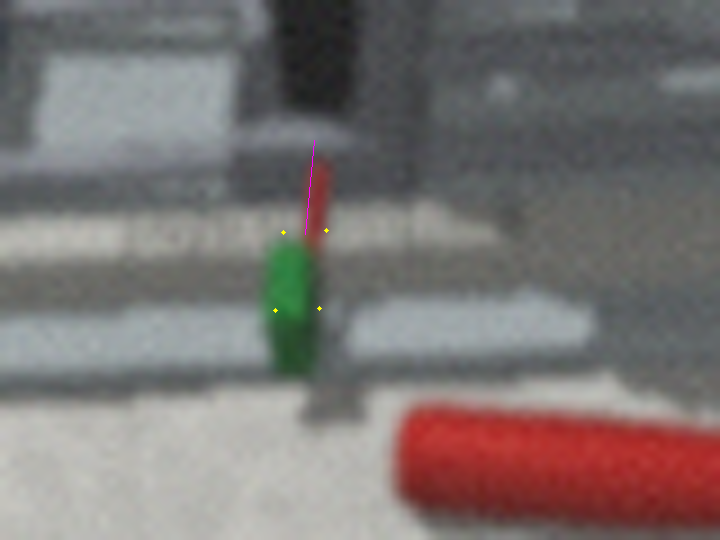

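Request:
step_arm(rows=[[[0,-3,0],0],[[0,-3.5,0],0],[[0,-3.5,0],0],[[0,-3.5,0],0]])

```text
clock: 12.5
eef_pos: [0.5689, -0.1787, 0.1431]
tool_rot: [0.01, 1.0, 0.003, 0.001]
ft_force: [-0.5, 11.0, 7.5]
grip_width: 0.0153
grasp_force: 60.6
```

```bash
python3 m2.py x.png | grep -v top; python3 - <<'E'
from h import *
im,d,p=snap('scene')
z=cv2.resize(im[260:295,205:255],None,fx=14,fy=14,interpolation=2)
im2,d,p2=snap('wrist')
w=cv2.resize(im2[370:420,260:370],None,fx=7,fy=7,interpolation=2)
H=np.zeros((600,770,3),np.uint8);a=cv2.resize(z,(350,245));H[:350,:770]=w[:350];H[355:600,:350]=a
cv2.imwrite('pics/z5.png',H[:,:,::-1])
print(atz(p,[(227.05,276.7),(229.3,276.7)],.0345))
E
```

```text
12.5 [ 0.56889616 -0.1787309   0.14310403] [-0.50028766 10.95851933  7.49392657] 60.63303530216217
scene red [290 211   5   3  11] [291.90909091 211.90909091] [ 0.4401 -0.0371  0.0345]
scene red [287 216   8   7  31] [290.         219.58064516] [ 0.4676 -0.0429  0.0345]
scene red [227 268   3   8  22] [228.09090909 271.77272727] [ 0.6227 -0.1814  0.0345]
scene red [238 294  45  15 532] [260.15601504 301.4906015 ] [ 0.7086 -0.1135  0.0345]
scene green [224 277   6  14  70] [226.64285714 283.4       ] [ 0.6551 -0.1828  0.0345]
scene green [255 351  10  36 293] [259.48805461 368.41296928] [ 0.8593 -0.1149  0.0345]
[[ 0.63658697 -0.18290604  0.0345    ]
 [ 0.63698733 -0.17817904  0.0345    ]]
```

View pics/z5.png

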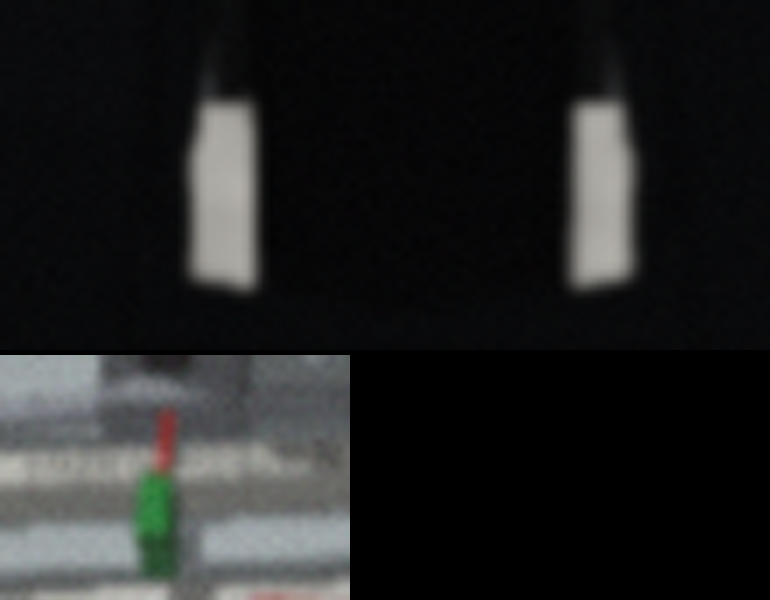

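```bash
python3 - <<'E'
from h import *
print(abs(bot.get_obs()['joint_vel']).max()); print(bot.job_done())
E
```

```text
0.0021419107315917246
the job is handed in; nothing more can be done
None
```

I turned the tare knob until the zero bar sat under the needle, then pulled the slide until its red index was within about 2 mm of the flag's middle (limit 5 mm). The job is handed in with the gripper still holding the slide at about 60 N; no verdict came back.

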